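# Put the sharpening steel away in the knife block

### The job

Lift the sharpening steel (round rod) up and off its hook without wrenching the hook, and slide its rod into the bore of the leaning knife block until the shoulder rests on the steel plate, then let go. The plate with the bore may stand a little to the left or right of the block's middle, so see or feel for it. Do not drop the steel or lay it down, leave the slice hanging, and do not shift the glass, egg cup, lemon or garlic.

Things in the scene. Friction and masses are not known exactly. Their poses are not given: they have to be found in the camera images.
- sharpening_steel: Sharpening steel, 0.11-0.22 kg, hanging by its eye; unlike the slice it has a round rod. Origin: its shoulder, on the axis; z up the handle. Flat-sided handle 30 mm (y) x 20 mm (x), from z 2 to 85 mm; wire eye above. At the origin a collar, 26 mm diameter, 4 mm thick, its underside the shoulder (z 0); below it a rod of 10 mm diameter with rounded tip at z -80 mm.
- steel_tip (a point): End of the steel's rod, 80 mm below its shoulder.
- sharpening_steel_eye (a point): Centre of the steel's eye, 100 mm above the shoulder: an oval of 4 mm wire in the body's y-z plane, opening 18 mm wide and 26 mm high, hung loosely over the hook. A tool pointing straight down, fingers either side of eye and hook, with its TCP 62 mm above the shoulder, has the hook's top 61 mm above the TCP.
- stand_a: Fixed hook stand that carries the steel. Origin on the worktop straight below the hook's low point; the hook points to the stand's -x. Post at x +85 mm, 278 mm high, 16 mm thick at most. Foot 110 x 90 x 12 mm, centred at x +75 mm. To come off, the eye must go up by 11 to 20 mm (there the handle meets the hook), then towards -x.
- stand_a_hook (a point): Low point of that hook (centre of its 5 mm wire), 240 mm above the worktop. The hook's tip is at x -19 mm in the stand's frame, turned up by 10 mm (its top 253 mm above the worktop).
- stand_b: The same kind of fixed stand, carrying the slice. Either stand may be the left one.
- slice: Slice (turner), flat blade 50 mm wide, hanging on the other stand; to be left there. Same handle and eye as the steel: origin at the handle's lower end, z up; the blade ends at z -80 mm.
- block: Fixed wooden knife block leaning to its own -x: 100 mm wide, 62 mm thick, foot 145 x 112 mm. Origin on the worktop, z up. On its sloping top lies a rigid steel plate, 36 x 72 mm, with one round 12 mm bore, the only opening. The plate is set anywhere across the block and locked: the bore is up to 12 mm either side (along y) of the middle. Where is not measured: see or feel.
- block_face: Sloping top of the block. Origin in the plate's upper surface, mid-width of the block, 96 mm above the worktop. z points out along the bore, 32 degrees from vertical, leaning to the block's -x; y across the block. Bore mouth at x 0, z 0, y between -12 and +12 mm: 12 mm wide, 1 mm chamfer, straight along -z, over 82 mm deep, so the rod goes in till the shoulder meets the plate.
- glass: Small glass, 49 mm wide, 62 mm high, at the front; bystander. Origin under its centre.
- egg_cup: Egg cup, 47 mm wide, 50 mm high, at the front; bystander. Origin under its centre.
- lemon: Lemon, 71 x 53 x 51 mm, behind the block; bystander. Origin under its centre.
- garlic: Garlic bulb, 53 x 52 x 52 mm, behind the block; bystander. Origin under its centre.
There are look-alikes about, which are no part of the job. Leave any blue look-alike of the sharpening_steel alone.

How it is judged:
On the way, in this order (a step that is already met when the one before it is completed fails the run):
1. the steel is off its hook: its eye is more than 60 mm from the hook and it does not touch the stand (distance between sharpening_steel_eye and stand_a_hook above 0.06 m and contact force between sharpening_steel and stand_a below 0.1 N), for 0.2 s.
2. the rod's tip is at least 25 mm inside the bore, in line with it (z of steel_tip in the frame of block_face below -0.025 m and x of steel_tip in the frame of block_face between -0.008 and 0.008 m and y of steel_tip in the frame of block_face between -0.02 and 0.02 m and angle between the z axis of sharpening_steel and the z axis of block_face, either way round below 0.15 rad), for 0.1 s.
At the end, for the whole second after the job is handed in: The steel is at rest in the bore: shoulder within 5 mm of the plate, in line with the bore within 0.1 rad, within 7 mm along and 18 mm across of the face's middle, tip over 70 mm deep. Slice still on its own hook; it, glass, egg cup, lemon and garlic within 30 mm of their start (z of sharpening_steel in the frame of block_face between -0.006 and 0.005 m and x of sharpening_steel in the frame of block_face between -0.007 and 0.007 m and y of sharpening_steel in the frame of block_face between -0.018 and 0.018 m and z of steel_tip in the frame of block_face below -0.07 m and angle between the z axis of sharpening_steel and the z axis of block_face, either way round below 0.1 rad and linear speed of sharpening_steel below 0.02 m/s and distance of each of glass, egg_cup, lemon, garlic, slice from where it was at the start of the episode below 0.03 m and distance between slice and stand_a_hook above 0.15 m); the robot touches nothing.
It fails at once if the steel is dropped or laid down (its axis more than 75 degrees from vertical) (angle between sharpening_steel's own z axis and vertical above 1.31 rad).
It fails at once if the hook is wrenched: more than 30 N between steel and stand (contact force between sharpening_steel and stand_a above 30 N).
It fails at once if a bystander is shifted by more than 30 mm, or the slice is knocked off its hook (distance of any of glass, egg_cup, lemon, garlic from where it was at the start of the episode above 0.03 m or distance of slice from where it was at the start of the episode above 0.06 m).
It also fails if it takes over 70 s, if anything falls off the work surface, if the arm or the gripper's body presses on something with over 40 N, if the wrist force passes 120 N, or if a joint passes its speed limit or range.

### The arm

A 6-joint arm with a two-finger parallel gripper is mounted at the origin on a cart in front of the work surface, level with it; the furniture and walls round the work are solid. World frame = base frame: x ahead of the robot, y to its left, z up, the work surface at z = 0. Lengths are in m, angles in rad, forces in N, time in s.
With the tool pointing down it reaches from about 0.3 to 0.775 m from the base axis. Payload 14.6 kg.
Tool frame: the origin (TCP) lies between the finger pads, 19 mm behind the fingertips; this is the grasp point; z points along the fingers, y is the line along which they close (so a half turn about z gives the same grasp; the last joint's range is limited). The gripper opens to 94 mm and grips with 3 to 60 N. Pads are 16 mm wide; open, the fingers measure 119 mm over their backs; the gripper's body (75 mm by 177 mm) begins 78 mm behind the grasp point.
Start: joints at [-1.319, 0.3, 1.521, -0, 1.321, -0.067], TCP at [0.172, -0.522, 0.224] pointing down, gripper open.
Joint ranges: [-3.03, 3.03], [-0.79, 2.21], [0.23, 2.52], [-1.04, 4.18], [0, 3.07], [-2.55, 2.55]. Speed limits (rad/s): [2.22, 2.22, 2.57, 3.14, 3.14, 3.14].

### API

Orientations are given as a unit quaternion [w, x, y, z].
In Python, from rig import get_state, capture, get_calibration, close_job gives the robot as it stands. The module is installed in compiled form; this text tells all that it offers.
- The arm moves only by the shell command python3 -m crank 'ROWS' [FORCE]. ROWS is JSON, one flat list of numbers, 7 for each row, row after row: the shift along the tool's x, y, z in mm, then the turn, a rotation vector about the tool's x, y, z in rad, then the finger opening in mm, from 0 to 94. A call has 1 to 20 rows; each row is the pose to reach, as a shift and turn from the pose commanded when the call began, along the tool's axes at that moment; what a row does not reach only later rows make up. A row lasts 1/8 s, in which the tool goes at most 62.5 mm and 10.7 degrees, less where a joint would pass 70% of its speed; a pose out of reach is approached as far as the arm can. A call with a gripper value outside its range is refused whole. The fingers move at their own pace and stop on an object; FORCE is the grip in N (left out, the last holds). Time passes only in rows, so rows that repeat a pose let the fingers close. It gives the time, the measured TCP pose, the force, the opening and the grip force at its end, in the units of the state.
- get_state(): the state, without advancing time (a new reading comes with each control period).
- capture(name): name is "side" or "top" or "wrist"; returns (picture, depth): 480x640x3 uint8, blue, green, red; 480x640 float32, m along the optical axis (not along the pixel's ray), 0 where there is no reading.
- get_calibration(name): a dict with "fx", "fy", "cx", "cy" (pixels), "rvec" (rotation vector, rad) and "tvec" (3), from world to camera coordinates, as OpenCV has them. Camera axes: x right, y down, z forward; pixel columns grow to the right and rows downward; lengths in m; the calibration is good to about 2 mm. A picture is of the moment at which its call begins: read the wrist's pose just before it. get_calibration takes no time and is no camera call; for the wrist camera it gives the pose at the moment of the call.
- close_job(): hands the job in; it is judged then, once.
The state is a dict: "time": time; "qpos": joint angles; "joint_velocities": joint speeds; "effort": joint torques, N m; "tool_pos": TCP position; "tcp_rot": TCP orientation; "ft_force": force on the tool from outside, world axes, zero at the start; "ft_torque": the same for the moment, N m; "width": finger opening in m; "grasp_force": force on a finger pad.
Only numpy, scipy, OpenCV 4.12 (cv2) and the standard library are available. Lean on these libraries where they do the work, as an engineer would, in place of code of your own. Each camera call takes 0.05 s, during which the arm holds its last target. There are 200 camera calls.

## Working session

There is one attempt and no reset: what is moved stays moved. The work goes in short steps, Python scripts to look and compute and a shell command to move; the robot and the scene stay as the last step left them, time stands still between calls to the robot, and variables do not carry over. Pictures are saved under pics/ and viewed, at most 10 in all, crops included, and the job is handed in when it is done.

```bash
mkdir -p pics; cat > h.py <<'E'
import numpy as np, cv2
from rig import *
from scipy.spatial.transform import Rotation as R
def cal(n):
    c=get_calibration(n); K=np.array([[c['fx'],0,c['cx']],[0,c['fy'],c['cy']],[0,0,1.]])
    return K,cv2.Rodrigues(np.array(c['rvec'],float))[0],np.array(c['tvec'],float).ravel()
def cloud(d,c):
    K,Rm,t=c; v,u=np.mgrid[:480,:640]; 
    p=np.stack([(u-K[0,2])/K[0,0]*d,(v-K[1,2])/K[1,1]*d,d],-1)
    return (p-t)@Rm
def proj(P,c):
    K,Rm,t=c; q=(np.atleast_2d(P)@Rm.T+t)@K.T; return q[:,:2]/q[:,2:]
def tool():
    s=get_state(); q=s['tcp_rot']; return np.array(s['tool_pos']),R.from_quat([q[1],q[2],q[3],q[0]])
E
python3 - <<'E'
from h import *
for n in ['side','top']:
    c=cal(n); im,d=capture(n); cv2.imwrite(f'pics/{n}.png',im); np.savez(f'{n}.npz',im=im,d=d,P=cloud(d,c))
    print(n,'cam',-c[1].T@c[2],'fwd',c[1][2],c[0][0,0])
s=get_state();print(s)
E
```

```text
side cam [0.11545121 1.08201058 0.65467113] fwd [ 0.30806663 -0.86266085 -0.40113739] 474.4313740094816
top cam [0.38177226 0.04042823 1.13481129] fwd [ 0.1364784   0.00488149 -0.99063102] 489.5196857884552
{'time': 0.1, 'qpos': array([-1.31860977e+00,  3.00417874e-01,  1.52148398e+00,  8.67353823e-06,
        1.32071293e+00, -6.66299831e-02]), 'joint_velocities': array([ 1.30915159e-03, -9.11840424e-04, -1.31698420e-03,  3.21544156e-04,
       -2.34070511e-03,  2.19627253e-05]), 'effort': array([-6.56856116e-06, -5.32643294e+01, -3.53284836e+01,  7.09174946e-02,
        2.34395522e-02, -5.91219737e-05]), 'tool_pos': array([ 0.17232577, -0.5220897 ,  0.22375659]), 'tcp_rot': array([-5.09256002e-04,  9.87321425e-01,  1.58732926e-01, -4.31644778e-05]), 'ft_force': array([ 0.74490366,  1.10103499, -0.12006693]), 'ft_torque': array([-0.01893664,  0.02596782, -0.00504175]), 'grasp_force': 0.0, 'width': 0.09365215712889009}
```

View pics/side.png

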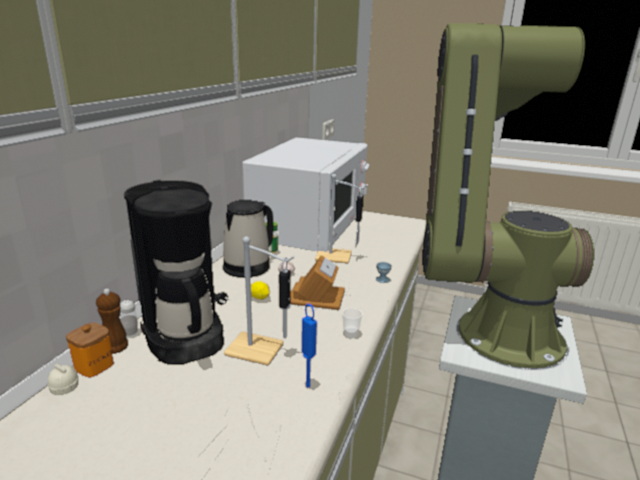

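View pics/top.png

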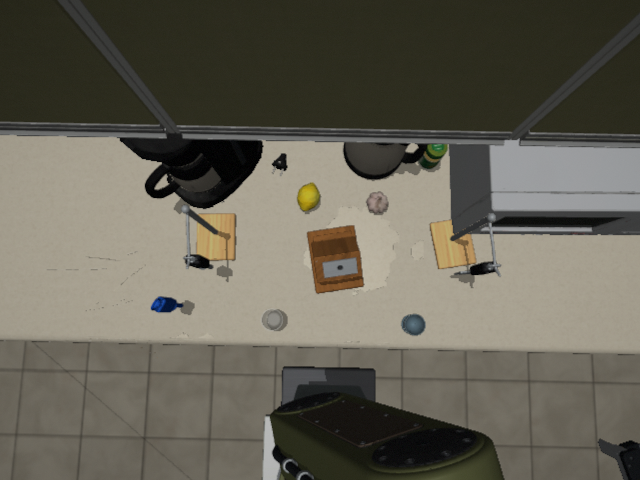

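Side: hanging tools at (284,290) on the near stand and (360,208) on the far stand, and a blue look-alike at (309,340). Top: the stands are at (215,237) and (455,245), the block at (337,262), its bore near (340,267). I'll enlarge the two hanging tools to tell rod from blade.

```bash
python3 - <<'E'
from h import *
s=np.load('side.npz')['im'];t=np.load('top.npz')['im']
r=lambda a:cv2.resize(a,(400,300),interpolation=cv2.INTER_CUBIC)
o=np.vstack([np.hstack([r(s[240:360,220:380]),r(s[170:260,300:420])]),np.hstack([r(t[195:300,150:290]),r(t[200:305,400:540])])])
cv2.imwrite('pics/crop.png',o)
E
```

```text
(no output)
```

View pics/crop.png

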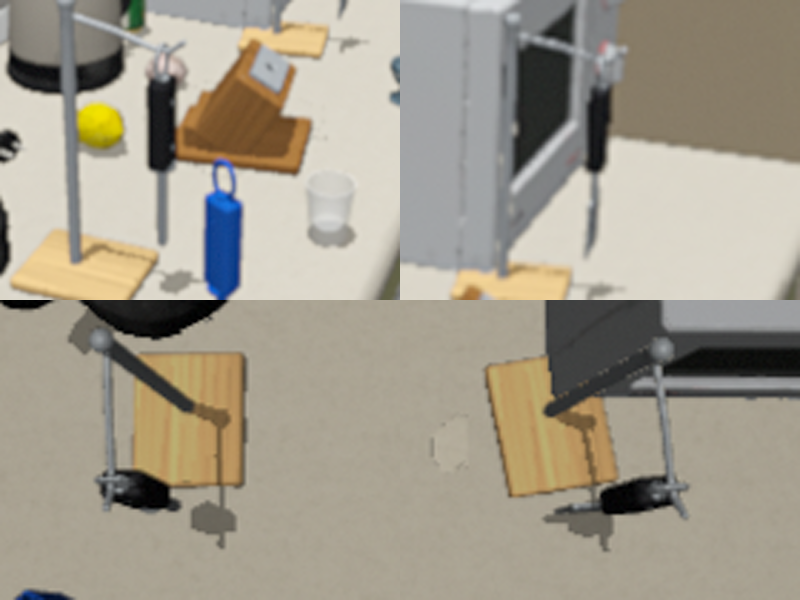

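The near/left tool (side (284,290), top (200,262)) has an even, round 10 mm rod under its handle, so it is the steel. The far/right one (side (360,208), top (482,268)) shows a tapering blade in both views, so it is the slice. The blue one is the look-alike, left alone. Next I measure the stand, handle and plate.

```bash
python3 - <<'E'
from h import *
T=np.load('top.npz');S=np.load('side.npz')
def rect(xy): 
    r=cv2.minAreaRect((xy*1000).astype(np.float32)); return np.round(r[0],1),np.round(r[1],1),round(r[2],1)
P=T['P'];im=T['im'].astype(int);hsv=cv2.cvtColor(T['im'],cv2.COLOR_BGR2HSV)
# foot A
m=np.zeros((480,640),bool);m[200:270,180:240]=1
f=m&(abs(P[...,2]-.012)<.006)&(hsv[...,1]>80)
print('footA',f.sum(),rect(P[f][:,:2]))
# handle/hook from both
Q=S['P'];
for nm,P_,I in(('top',P,T['im']),('side',Q,S['im'])):
    k=(I.max(-1)<60)&(P_[...,2]>.12)&(P_[...,2]<.26)&(P_[...,0]>.25)&(P_[...,0]<.6)&(P_[...,1]>.1)&(P_[...,1]<.5)
    p=P_[k];print(nm,'handle',k.sum(),p.min(0),p.max(0),np.median(p,0))
# rod: thin side points below handle
c=p[:, :2].mean(0)
k=(Q[...,2]>.03)&(Q[...,2]<.13)&(np.hypot(Q[...,0]-c[0],Q[...,1]-c[1])<.04); q=Q[k]
print('rod',k.sum(),q.min(0),q.max(0),np.median(q,0))
k=(P[...,2]>.2)&(P[...,2]<.4)&(np.hypot(P[...,0]-c[0],P[...,1]-c[1])<.14)&(P[...,1]<.6)
q=P[k]; print('hookarm top'); i=np.argsort(q[:,0]); print(q[i][::max(1,len(i)//14)].round(3))
# plate
m=np.zeros((480,640),bool);m[225:295,305:365]=1
k=m&(hsv[...,1]<60)&(P[...,2]>.06)&(P[...,2]<.14); q=P[k]; cc=q.mean(0); w=np.linalg.svd(q-cc,full_matrices=False)
print('plate',k.sum(),cc,w[1],w[2].round(3))
u=(q-cc)@w[2].T; print('ext',u.min(0),u.max(0))
d=(k|m)&(im.max(-1)<70)&(P[...,2]>.02); v,uu=np.nonzero(d); print('bore px',uu.mean(),v.mean(),len(v),P[d].round(3)[:6])
b=m&(hsv[...,1]>80)&(P[...,2]<.03); print('blockfoot',rect(P[b][:,:2]))
E
```

```text
footA 1551 (array([563.1, 284.7]), array([141.6,  93. ]), 6.5)
top handle 376 [0.37551772 0.26607857 0.12017206] [0.5602668  0.36053525 0.25891361] [0.47092342 0.28043126 0.1824904 ]
side handle 332 [0.46390542 0.27882237 0.13449455] [0.48004606 0.30215214 0.21483457] [0.46958585 0.2960359  0.17687309]
rod 115 [0.4704479  0.28277297 0.05367971] [0.47863117 0.29356394 0.12888539] [0.47400898 0.28655964 0.08957541]
hookarm top
[[0.391 0.354 0.201]
 [0.466 0.27  0.205]
 [0.469 0.282 0.244]
 [0.473 0.288 0.245]
 [0.474 0.279 0.249]
 [0.479 0.27  0.214]
 [0.482 0.283 0.243]
 [0.495 0.282 0.245]
 [0.513 0.283 0.251]
 [0.532 0.283 0.256]
 [0.553 0.286 0.274]
 [0.555 0.281 0.217]
 [0.557 0.28  0.204]
 [0.56  0.279 0.21 ]
 [0.565 0.282 0.216]]
plate 559 [ 0.47603813 -0.00287378  0.09603295] [0.5230721  0.27744661 0.10274604] [[-0.213  0.977  0.015]
 [-0.84  -0.175 -0.513]
 [-0.499 -0.122  0.858]]
ext [-0.04804955 -0.02941792 -0.04541224] [0.03757457 0.03020988 0.00675551]
bore px 340.3888888888889 262.55555555555554 18 [[ 0.523 -0.006  0.083]
 [ 0.51  -0.014  0.102]
 [ 0.506 -0.011  0.112]
 [ 0.507 -0.014  0.107]
 [ 0.502  0.016  0.107]
 [ 0.479  0.002  0.081]]
blockfoot (array([502.8,   7.2]), array([143.8, 110.6]), 9.9)
```

```bash
cat >> h.py <<'E'
a=np.deg2rad(9.9); BX=np.array([np.cos(a),np.sin(a),0]); BY=np.array([-np.sin(a),np.cos(a),0])
def frames(yaw=None):
    t=np.deg2rad(32); n=-np.sin(t)*BX+np.cos(t)*np.array([0,0,1.]); return n
def Rt(z,y):  # tool rotation from z and y axes
    z=z/np.linalg.norm(z); y=y-z*(y@z); y/=np.linalg.norm(y); return R.from_matrix(np.stack([np.cross(y,z),y,z],1))
def rel(p,Rg,ref=None):
    p0,R0=ref or tool(); print('shift mm',(R0.inv().apply(np.array(p)-p0)*1000).round(1),'rot',(R0.inv()*Rg).as_rotvec().round(4))
E
python3 - <<'E'
from h import *
c=cal('wrist');p,Rr=tool(); cam=-c[1].T@c[2]
print('cam in tool',Rr.inv().apply(cam-p),'cam axes in tool\n',Rr.inv().apply(c[1]).round(3),c[0])
n=frames(); rel(np.array([.476,0,.096])+.2*n,Rt(-n,-BY))
E
```

```text
cam in tool [ 0.08236628  0.00094286 -0.16002294] cam axes in tool
 [[ 0.001  1.     0.   ]
 [-0.959  0.001 -0.283]
 [-0.283  0.     0.959]] [[355.7323851    0.         320.13349165]
 [  0.         355.7323851  238.73692551]
 [  0.           0.           1.        ]]
shift mm [ 347.2 -416.1  -41.4] rot [-0.0418  0.5575  0.1419]
```

```bash
python3 -m crank '[347,-416,-41,-0.042,0.5575,0.142,94, 347,-416,-41,-0.042,0.5575,0.142,94, 347,-416,-41,-0.042,0.5575,0.142,94, 347,-416,-41,-0.042,0.5575,0.142,94, 347,-416,-41,-0.042,0.5575,0.142,94, 347,-416,-41,-0.042,0.5575,0.142,94, 347,-416,-41,-0.042,0.5575,0.142,94, 347,-416,-41,-0.042,0.5575,0.142,94, 347,-416,-41,-0.042,0.5575,0.142,94, 347,-416,-41,-0.042,0.5575,0.142,94, 347,-416,-41,-0.042,0.5575,0.142,94, 347,-416,-41,-0.042,0.5575,0.142,94]' && python3 -m crank '[0,0,60,0,0,0,94, 0,0,60,0,0,0,94, 0,0,60,0,0,0,94, 0,0,60,0,0,0,94]'
python3 - <<'E'
from h import *
c=cal('wrist'); im,d=capture('wrist'); np.savez('w1.npz',im=im,d=d,P=cloud(d,c)); cv2.imwrite('pics/w1.png',im)
print(tool()[0],proj([.476,0,.096],c)); import pickle; pickle.dump(c,open('w1c.pkl','wb'))
E
```

```text
time: 1.6
tool_pos: [0.3713, -0.0191, 0.265]
tcp_rot: [-0.023, 0.958, 0.083, 0.274]
ft_force: [-0.4, 0.0, 0.6]
width: 0.0943
grasp_force: 0.0
time: 2.1
tool_pos: [0.4029, -0.0137, 0.216]
tcp_rot: [-0.023, 0.957, 0.083, 0.276]
ft_force: [-0.4, -0.7, -0.5]
width: 0.0939
grasp_force: 0.0
[ 0.40293301 -0.01361031  0.21587564] [[317.66666493 232.45972357]]
```

View pics/w1.png

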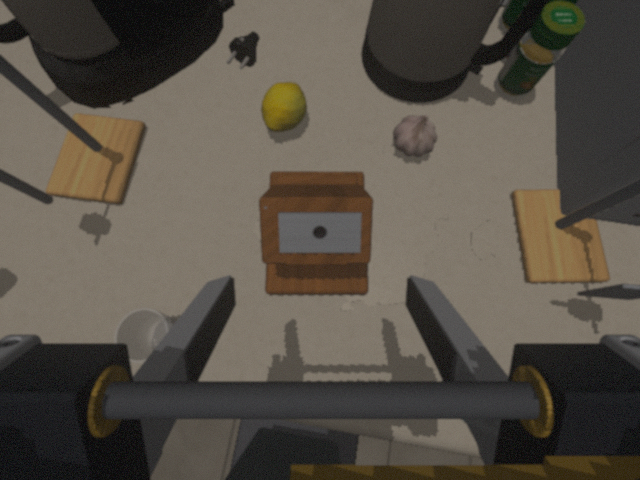

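The wrist view shows the plate at (279–361, 212–255), the bore at (320,232), and the block (261–372) square to the picture. So the yaw is good and the bore sits about 3 mm right of the middle. I'll fit it precisely.

```bash
python3 - <<'E'
from h import *
import pickle
c=pickle.load(open('w1c.pkl','rb')); W=np.load('w1.npz'); P=W['P'];im=W['im']
hsv=cv2.cvtColor(im,cv2.COLOR_BGR2HSV); g=im.max(-1).astype(float)
m=np.zeros((480,640),bool); m[205:262,270:368]=1
pl=m&(hsv[...,1]<60)&(g>70)
n_,lab=cv2.connectedComponents(pl.astype(np.uint8)); L=np.argmax(np.bincount(lab.ravel())[1:])+1; pl=lab==L
r=cv2.minAreaRect(np.argwhere(pl)[:,::-1].astype(np.float32)); print('plate',r,pl.sum())
w=np.zeros_like(m); w[222:243,309:332]=1
wt=np.where(w,np.clip(g[pl].mean()*.85-g,0,None),0); v,u=np.mgrid[:480,:640]; bu,bv=(wt*u).sum()/wt.sum(),(wt*v).sum()/wt.sum(); print('bore',bu,bv)
q=P[cv2.erode(pl.astype(np.uint8),np.ones((3,3)))>0]; q=q[abs(q[:,2]-.096)<.03]; cc=np.median(q,0); nn=np.linalg.svd(q-q.mean(0),full_matrices=False)[2][2]; nn*=np.sign(nn[2]); print('depth plane',cc,nn,'nominal',frames())
def ray(u,v,p0,n):
    K,Rm,t=c; d=Rm.T@np.linalg.inv(K)@[u,v,1]; o=-Rm.T@t; return o+d*((p0-o)@n)/(d@n)
n=frames()
for p0 in (cc,):
    print('bore xyz',ray(bu,bv,p0,n))
    b=[ray(x,y,p0,n) for x,y in cv2.boxPoints(r)]
    for i in range(4): e=b[(i+1)%4]-b[i]; print(np.linalg.norm(e),e/np.linalg.norm(e))
    print('centre',np.mean(b,0))
E
```

```text
plate ((319.5, 232.5), (41.0, 83.0), 90.0) 3243
bore 319.33758600550374 231.73406278792797
depth plane [ 0.47665833 -0.0016448   0.09620489] [-0.52143636 -0.0908935   0.84843532] nominal [-0.52202841 -0.09110854  0.8480481 ]
bore xyz [ 0.47681126 -0.00134878  0.09633083]
0.07175500454199482 [ 1.72664092e-01 -9.84980657e-01  4.66258221e-04]
0.03739579845611637 [-0.82919322 -0.17871531 -0.52962198]
0.07420195634200107 [-1.72478692e-01  9.85013187e-01 -3.48637765e-04]
0.0373795935156108 [0.84048764 0.11424918 0.52964862]
centre [ 0.47599304 -0.00164523  0.09579532]
```

```bash
python3 -m crank '[0,0,-60,0,0,0,94, 0,0,-120,0,0,0,94, 0,0,-140,0,0,0,94, 0,0,-140,0,0,0,94]'
python3 - <<'E'
from h import *
T=np.load('top.npz');P=T['P'];hsv=cv2.cvtColor(T['im'],cv2.COLOR_BGR2HSV)
k=(P[...,2]<.02)&(P[...,2]>.006)&(hsv[...,1]>70)&(hsv[...,0]<25); k[:,:196]=0;k[:,238:]=0;k[:210]=0;k[265:]=0
r=cv2.minAreaRect((P[k][:,:2]*1000).astype(np.float32)); print(r)
y=np.deg2rad(2); rel([.472,.283,.335],Rt(np.array([0,0,-1.]),np.array([np.sin(y),-np.cos(y),0])))
E
```

```text
time: 2.65
tool_pos: [0.3295, -0.0261, 0.3349]
tcp_rot: [-0.022, 0.957, 0.083, 0.277]
ft_force: [0.5, -0.6, -0.1]
width: 0.0943
grasp_force: 0.0
((549.9150390625, 284.2094421386719), (108.92329406738281, 89.46014404296875), 1.8445733785629272)
shift mm [ 164.  -280.3  102. ] rot [-0.0344 -0.5621  0.1338]
```

```bash
python3 -m crank '[164,-280,102,-0.0344,-0.562,0.134,94, 164,-280,102,-0.0344,-0.562,0.134,94, 164,-280,102,-0.0344,-0.562,0.134,94, 164,-280,102,-0.0344,-0.562,0.134,94, 164,-280,102,-0.0344,-0.562,0.134,94, 164,-280,102,-0.0344,-0.562,0.134,94, 164,-280,102,-0.0344,-0.562,0.134,94, 164,-280,102,-0.0344,-0.562,0.134,94, 164,-280,102,-0.0344,-0.562,0.134,94]'
python3 - <<'E'
from h import *
c=cal('wrist'); im,d=capture('wrist'); P=cloud(d,c); np.savez('w2.npz',im=im,d=d,P=P); cv2.imwrite('pics/w2.png',im)
k=(im.max(-1)<60)&(P[...,2]>.13)&(P[...,2]<.24)&(abs(P[...,0]-.475)<.04)&(abs(P[...,1]-.282)<.03); p=P[k]
print(tool()[0],k.sum(),p.min(0),p.max(0)); 
k2=k&(P[...,2]>.2); print('handle top',cv2.minAreaRect((P[k2][:,:2]*1000).astype(np.float32)),np.median(P[k2][:,2]))
print(proj([[.475,.282,.24],[.475,.282,.22],[.475,.282,.14]],c))
E
```

```text
time: 3.78
tool_pos: [0.4717, 0.2823, 0.3333]
tcp_rot: [-0.001, 1.0, 0.018, -0.002]
ft_force: [-0.3, -0.6, -0.0]
width: 0.0942
grasp_force: 0.0
[0.47169793 0.28221413 0.33358755] 780 [0.46935268 0.26851072 0.13797186] [0.48688043 0.29691349 0.2399511 ]
handle top ((477.8034362792969, 282.6114807128906), (17.348464965820312, 28.164173126220703), 2.5416619777679443) 0.2129728907846749
[[319.50441548 244.03430468]
 [319.60851292 236.49440579]
 [319.91443399 214.33618519]]
```

View pics/w2.png

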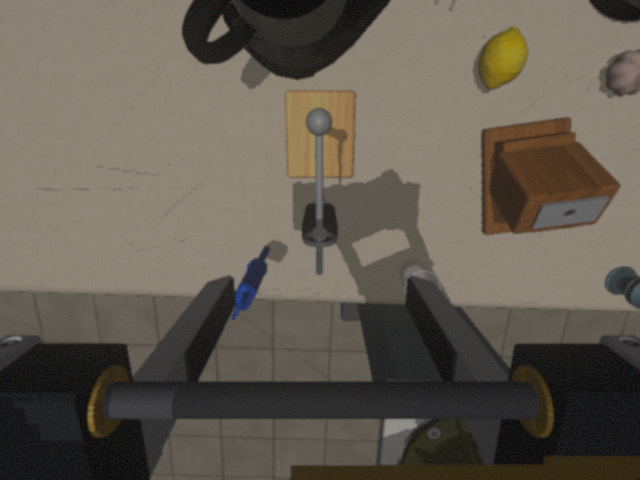

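The wrist view shows the steel's handle under the hook at (320,225), centred in the gripper and square to it (2°). The blue look-alike at (250,280) is clear of the fingers. I descend and grip.

```bash
python3 -m crank '[3.5,0,50,0,0,0,94, 3.5,0,100,0,0,0,94, 3.5,0,131,0,0,0,94, 3.5,0,131,0,0,0,94]' && python3 -m crank '[0,0,0,0,0,0,40, 0,0,0,0,0,0,40, 0,0,0,0,0,0,40, 0,0,0,0,0,0,25, 0,0,0,0,0,0,25, 0,0,0,0,0,0,25]' 20
```

```text
time: 4.32
tool_pos: [0.4741, 0.2825, 0.2011]
tcp_rot: [-0.0, 1.0, 0.018, -0.003]
ft_force: [-0.4, 0.1, 0.5]
width: 0.0943
grasp_force: 0.0
time: 5.08
tool_pos: [0.4748, 0.2837, 0.2022]
tcp_rot: [-0.001, 1.0, 0.018, -0.002]
ft_force: [-0.3, 0.4, -0.2]
width: 0.0376
grasp_force: 0.0
```

```bash
python3 -m crank '[0,0,0,0,0,0,20, 0,0,0,0,0,0,20, 0,0,0,0,0,0,20, 0,0,0,0,0,0,20]' 30 && python3 -m crank '[0,0,-4,0,0,0,20, 0,0,-8,0,0,0,20, 0,0,-12,0,0,0,20, 0,0,-15,0,0,0,20, 0,0,-15,0,0,0,20]'
```

```text
time: 5.58
tool_pos: [0.4748, 0.2837, 0.2022]
tcp_rot: [-0.001, 1.0, 0.018, -0.002]
ft_force: [0.1, 0.2, -0.5]
width: 0.0297
grasp_force: 30.0
time: 6.2
tool_pos: [0.4749, 0.2837, 0.2174]
tcp_rot: [-0.001, 1.0, 0.018, -0.002]
ft_force: [0.1, 0.1, -2.6]
width: 0.0295
grasp_force: 30.0
```

```bash
python3 -m crank '[-8,0,0,0,0,0,20, -16,0,0,0,0,0,20, -25,0,0,0,0,0,20, -35,0,0,0,0,0,20]' && python3 -m crank '[-15,0,0,0,0,0,20, -40,0,0,0,0,0,20, -60,0,0,0,0,0,20, -60,0,0,0,0,0,20, -60,0,0,0,0,0,20,-60,0,0,0,0,0,20]' 50
python3 - <<'E'
from h import *
c=cal('wrist'); p,Rr=tool(); im,d=capture('wrist'); np.savez('w3.npz',im=im,d=d,P=cloud(d,c)); 
s,_=capture('side'); cv2.imwrite('pics/w3.png',np.hstack([cv2.resize(im,(400,300)),cv2.resize(s[190:430,200:440],(300,300))]))
print(p,proj(p+[[0,0,-.062],[0,0,-.142]],c),proj(p+[[0,0,.02],[0,0,-.062],[0,0,-.142]],cal('side')))
E
```

```text
time: 6.7
tool_pos: [0.4391, 0.2824, 0.2174]
tcp_rot: [-0.001, 1.0, 0.018, -0.002]
ft_force: [-0.1, 1.2, -2.2]
width: 0.0297
grasp_force: 30.0
time: 7.45
tool_pos: [0.3803, 0.2802, 0.2175]
tcp_rot: [-0.001, 1.0, 0.018, -0.002]
ft_force: [-1.1, 0.3, -1.6]
width: 0.03
grasp_force: 50.0
[0.38034858 0.28022108 0.2174788 ] [[318.68620408 262.9946084 ]
 [319.265133   230.90948221]] [[328.81257909 268.08170132]
 [327.48412617 303.92236028]
 [326.27182729 336.62927066]]
```

View pics/w3.png

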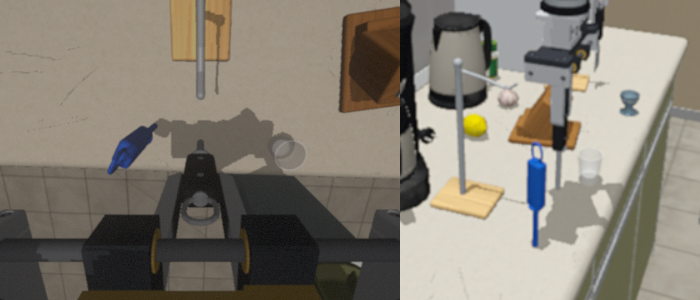

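The steel hangs in the gripper, clear of the hook. The rod tip is at wrist (320,232), and I predicted (319,231). I'll check its tilt and slip with two views.

```bash
python3 - <<'E'
from h import *
W=np.load('w3.npz');im=W['im'];P=W['P']
p,Rr=tool(); c=cal('wrist')
k=(np.linalg.norm((P-p)[...,:2],axis=-1)<.03)&(P[...,2]<p[2]-.02)&(P[...,2]>p[2]-.17)
q=Rr.inv().apply(P[k]-p)*1000
o=np.argsort(q[:,2]); print(k.sum()); print(q[o][::max(1,len(o)//15)].round(1))
v,u=np.nonzero(k); print('px u',u.min(),u.max(),'v',v.min(),v.max())
c2=cal('side'); s,d=capture('side'); Q=cloud(d,c2)
q=Rr.inv().apply((Q-p).reshape(-1,3))*1000; q=q[(np.hypot(q[:,0],q[:,1])<25)&(q[:,2]>25)&(q[:,2]<160)]
for z in range(25,160,10):
    b=q[abs(q[:,2]-z-5)<5]; 
    if len(b): print(z+5,len(b),b.mean(0).round(1),b.min(0).round(1),b.max(0).round(1))
E
```

```text
1527
[[ 11.3   3.7  20. ]
 [ 11.9  -6.7  23. ]
 [ 11.3  11.1  26. ]
 [ 11.4  11.2  28.9]
 [ 12.   -1.3  32.3]
 [ 11.3  -5.4  35.7]
 [  7.5  15.9  39.4]
 [ 11.1 -10.5  43.4]
 [ 11.7  -5.2  47.3]
 [ 12.2   0.4  51.7]
 [ 11.4  -6.7  56. ]
 [  7.1 -13.4  60.8]
 [ 11.5  -0.4  66.4]
 [ 13.2   7.1  70. ]
 [  7.    2.6 115.7]
 [  5.6  -1.7 144.1]]
px u 294 347 v 223 277
30 56 [-3.  -9.7 29.8] [ -9.9 -18.   25.3] [ 9.9 11.3 35. ]
40 53 [ -1.9 -11.   40.3] [-10.1 -17.3  35. ] [ 9.3  5.5 44.7]
50 47 [ -2.3 -10.9  50.2] [ -9.6 -17.   45.4] [ 9.   6.3 55. ]
60 53 [-2.9 -9.7 60.2] [ -9.7 -16.4  55.5] [ 8.5 10.1 64.9]
70 34 [-3.2 -7.6 69.5] [-11.4 -17.   65.2] [12.8 11.6 73.3]
80 14 [ 0.3 -2.7 81.7] [-4.3 -5.3 78. ] [ 4.5  3.  84.6]
90 23 [-0.5 -2.7 90.4] [-4.5 -6.2 85.2] [ 4.2  0.4 95. ]
100 18 [ -0.2  -3.2 100.2] [-4.5 -7.2 95.9] [  4.    1.  103.9]
110 16 [ -0.3  -2.8 109.4] [ -3.4  -6.1 105.9] [  4.6   2.7 114.2]
120 17 [  0.   -3.1 119.7] [ -3.1  -6.7 115.1] [  4.    0.3 124.8]
130 20 [  0.8  -2.3 129.9] [ -3.3  -6.  125.4] [  6.8   2.5 134.6]
140 20 [  0.4  -3.  139.4] [ -3.6  -5.4 135.1] [  5.4  -0.8 144.9]
150 9 [  0.7  -2.8 147. ] [ -3.5  -5.5 145.4] [  5.2   0.2 149.7]
```

```bash
python3 -m crank '[0,0,-40,0,0,0,20, 0,0,-80,0,0,0,20, 0,0,-100,0,0,0,20, 0,0,-100,0,0,0,20, 0,0,-100,0,0,0,20]'
cat >> h.py <<'E'
B=np.array([.4768,-.0013,.0961])
def ins(gap,off=(.0007,0)):
    n=frames(); Rg=Rt(-n,-BY); return B+n*(.152+gap)-Rg.apply([off[0],off[1],0]),Rg
E
python3 - <<'E'
from h import *
print(tool()[0]);rel(*ins(.06))
E
```

```text
time: 8.22
tool_pos: [0.3802, 0.2799, 0.3163]
tcp_rot: [-0.001, 1.0, 0.018, -0.003]
ft_force: [0.7, -0.1, -1.9]
width: 0.0297
grasp_force: 50.0
[0.38023297 0.27989052 0.31634426]
shift mm [-25.3 299.9  40.5] rot [ 0.0364  0.5633 -0.1337]
```

```bash
python3 -m crank '[-3,30,4,0.004,0.056,-0.013,20, -6,75,10,0.009,0.14,-0.033,20, -10,120,16,0.015,0.225,-0.053,20, -14,165,22,0.02,0.31,-0.074,20, -18,210,28,0.025,0.394,-0.094,20, -21,255,34,0.031,0.48,-0.114,20, -24,285,38,0.035,0.535,-0.127,20, -25.3,299.9,40.5,0.0364,0.5633,-0.1337,20, -25.3,299.9,40.5,0.0364,0.5633,-0.1337,20, -25.3,299.9,40.5,0.0364,0.5633,-0.1337,20, -25.3,299.9,40.5,0.0364,0.5633,-0.1337,20]'
python3 - <<'E'
from h import *
rel(*ins(.02))
E
```

```text
time: 9.6
tool_pos: [0.3659, -0.0197, 0.2764]
tcp_rot: [-0.024, 0.958, 0.084, 0.275]
ft_force: [-0.2, -0.9, -2.1]
width: 0.0298
grasp_force: 50.0
shift mm [-0.9  1.  40.5] rot [-0.0015 -0.0008  0.0008]
```

```bash
python3 -m crank '[-0.5,0.5,20,0,0,0,20, -0.5,0.5,40,0,0,0,20, -0.5,0.5,46,0,0,0,20, -0.5,0.5,46,0,0,0,20, -0.5,0.5,46,0,0,0,20, -0.5,0.5,46,0,0,0,20]'
python3 - <<'E'
from h import *
c=cal('wrist'); p,Rr=tool(); im,d=capture('wrist'); P=cloud(d,c); np.savez('w4.npz',im=im,P=P)
s,ds=capture('side');t,dt=capture('top')
rel(*ins(.015)); print(proj(B,c),proj(p+Rr.apply([.0007,0,.152]),c),proj(B,cal('side')),proj(p+Rr.apply([.0007,0,.152]),cal('side')))
cv2.imwrite('pics/w4.png',np.hstack([cv2.resize(im[190:280,260:380],(480,360),interpolation=cv2.INTER_CUBIC),cv2.resize(s[240:310,270:350],(320,360),interpolation=cv2.INTER_CUBIC)]))
E
```

```text
time: 10.35
tool_pos: [0.3895, -0.0169, 0.2378]
tcp_rot: [-0.024, 0.957, 0.083, 0.276]
ft_force: [0.2, -0.3, -2.0]
width: 0.0296
grasp_force: 50.0
shift mm [-0.4 -0.3 -0.1] rot [-0.0003 -0.002  -0.0002]
[[318.94258923 224.5260137 ]] [[319.21359652 227.6083699 ]] [[327.66228474 266.14628114]] [[330.52862698 261.88192846]]
```

View pics/w4.png

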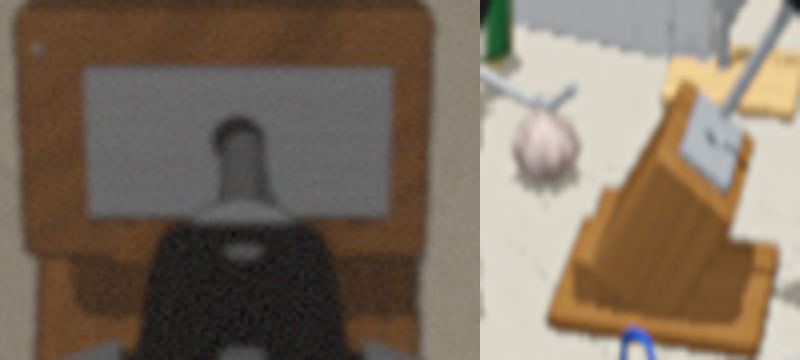

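The wrist crop shows the rod tip at about (319.5,225), just in front of the bore and centred on it sideways. The side crop agrees. I descend gently and watch the force.

```bash
python3 -m crank '[-0.2,-0.2,5,0,0,0,20, -0.2,-0.2,10,0,0,0,20, -0.2,-0.2,14,0,0,0,20, -0.2,-0.2,18,0,0,0,20, -0.2,-0.2,22,0,0,0,20, -0.2,-0.2,22,0,0,0,20]'; python3 - <<'E'
from h import *
s=get_state(); print(tool()[1].inv().apply(s['ft_force'])); rel(*ins(-.007))
E
```

```text
time: 11.25
tool_pos: [0.4007, -0.0145, 0.218]
tcp_rot: [-0.024, 0.958, 0.083, 0.275]
ft_force: [-0.6, 0.6, -3.5]
width: 0.0298
grasp_force: 50.0
[-2.27003439 -0.71689178  2.68684331]
shift mm [ 0.2  0.1 -0.7] rot [-0.0011 -0.0006 -0.0003]
```

```bash
python3 -m crank '[0,0,5,0,0,0,20, 0,0,10,0,0,0,20, 0,0,15,0,0,0,20, 0,0,20,0,0,0,20, 0,0,25,0,0,0,20]'; python3 - <<'E'
from h import *
s=get_state(); print(tool()[1].inv().apply(s['ft_force'])); rel(*ins(-.032))
E
```

```text
time: 11.88
tool_pos: [0.4139, -0.0122, 0.1969]
tcp_rot: [-0.024, 0.958, 0.083, 0.275]
ft_force: [-3.8, 1.0, -1.5]
width: 0.0293
grasp_force: 50.0
[-3.87873098 -1.60627732 -0.61709321]
shift mm [ 0.   0.  -0.7] rot [-0.0009 -0.0011 -0.0004]
```

```bash
python3 -m crank '[-0.5,-0.2,6,0,0,0,20, -0.5,-0.2,12,0,0,0,20, -0.5,-0.2,18,0,0,0,20, -0.5,-0.2,24,0,0,0,20, -0.5,-0.2,30,0,0,0,20, -0.5,-0.2,35,0,0,0,20]'; python3 - <<'E'
from h import *
s=get_state(); print(tool()[1].inv().apply(s['ft_force'])); rel(*ins(-.067))
E
```

```text
time: 12.62
tool_pos: [0.432, -0.009, 0.1671]
tcp_rot: [-0.024, 0.957, 0.083, 0.275]
ft_force: [-3.4, -0.0, -2.1]
width: 0.0297
grasp_force: 50.0
[-3.9351942  -0.54935513 -0.00765251]
shift mm [ 0.2  0.1 -0.7] rot [-0.0006 -0.0016 -0.0003]
```

Going freely. About 12 mm is left to the shoulder.

```bash
python3 -m crank '[-0.4,0,4,0,0,0,20, -0.4,0,7,0,0,0,20, -0.4,0,9,0,0,0,20, -0.4,0,10,0,0,0,20]'; python3 -m crank '[0,0,0.7,0,0,0,20, 0,0,1.4,0,0,0,20]'; python3 - <<'E'
from h import *
s=get_state(); print(tool()[1].inv().apply(s['ft_force']))
E
```

```text
time: 13.12
tool_pos: [0.4368, -0.0082, 0.1588]
tcp_rot: [-0.024, 0.957, 0.083, 0.275]
ft_force: [-1.5, 0.9, -2.7]
width: 0.0298
grasp_force: 50.0
time: 13.38
tool_pos: [0.4374, -0.008, 0.1576]
tcp_rot: [-0.024, 0.957, 0.083, 0.275]
ft_force: [-0.5, 0.2, -1.9]
width: 0.0295
grasp_force: 50.0
[-1.40465925 -0.31514007  1.41421462]
```

```bash
for i in 1; do python3 -m crank '[0,0,0.7,0,0,0,20, 0,0,1.4,0,0,0,20]'; python3 -m crank '[0,0,0.7,0,0,0,20, 0,0,1.4,0,0,0,20]'; done
```

```text
time: 13.62
tool_pos: [0.4383, -0.0079, 0.1577]
tcp_rot: [-0.024, 0.957, 0.083, 0.276]
ft_force: [-32.5, -3.5, 34.5]
width: 0.0294
grasp_force: 50.0
time: 13.88
tool_pos: [0.4396, -0.0078, 0.1578]
tcp_rot: [-0.024, 0.957, 0.083, 0.277]
ft_force: [-38.7, -1.2, 46.1]
width: 0.0294
grasp_force: 50.0
```

Shoulder seated (firm contact). I relax, release and retreat.

```bash
python3 -m crank '[0,0,-1.5,0,0,0,20, 0,0,-1.5,0,0,0,20]' 15 && python3 -m crank '[0,0,0,0,0,0,50, 0,0,0,0,0,0,70, 0,0,0,0,0,0,70, 0,0,0,0,0,0,70, 0,0,0,0,0,0,70, 0,0,0,0,0,0,70]' && python3 -m crank '[0,0,-30,0,0,0,80, 0,0,-70,0,0,0,80, 0,0,-110,0,0,0,80, 0,0,-130,0,0,0,80, 0,0,-130,0,0,0,80, 0,0,-130,0,0,0,80]'
python3 - <<'E'
from h import *
im,d=capture('wrist'); s,_=capture('side'); t,_=capture('top')
cv2.imwrite('pics/w5.png',np.hstack([cv2.resize(im,(400,300)),cv2.resize(s[190:310,250:410],(400,300))]))
P=cloud(d,cal('wrist')); n=frames(); k=(im.max(-1)<60); q=P-B; z=q@n; x=q@np.cross(BY,n); y=q@BY
k&=(z>.003)&(z<.1)&(abs(y)<.03)&(abs(x)<.04); print(k.sum(),'handle z',z[k].min(),z[k].max(),'y',y[k].min(),y[k].max(),'x',x[k].min(),x[k].max())
# front face fit
f=k&(x>0.005); print('slope x/z',np.polyfit(z[f],x[f],1))
E
```

```text
time: 14.12
tool_pos: [0.4385, -0.008, 0.157]
tcp_rot: [-0.024, 0.957, 0.083, 0.276]
ft_force: [-5.2, -0.4, 8.3]
width: 0.03
grasp_force: 15.0
time: 14.88
tool_pos: [0.4381, -0.0079, 0.1564]
tcp_rot: [-0.024, 0.957, 0.083, 0.275]
ft_force: [0.4, -0.4, 0.2]
width: 0.0697
grasp_force: 0.0
time: 15.62
tool_pos: [0.3701, -0.0198, 0.2657]
tcp_rot: [-0.024, 0.958, 0.083, 0.275]
ft_force: [0.1, -0.1, -0.3]
width: 0.0801
grasp_force: 0.0
1057 handle z 0.00936442042493966 0.09971020503934608 y -0.015205305771727542 0.01406522192397824 x -0.014337680716880895 0.008075134214845134
slope x/z [-0.02789333  0.00790913]
```

View pics/w5.png

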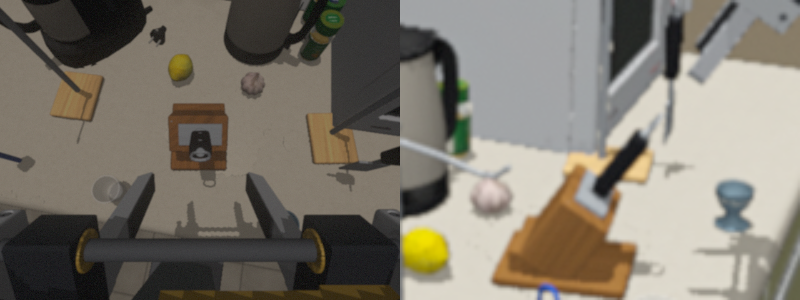

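The pictures show the steel seated: its handle stands on the plate and is in line with the bore to about 0.03 rad. The slice still hangs, the bystanders are in place, and the gripper is clear.

```bash
python3 -c "
from rig import *
print(close_job())"
```

```text
the job is handed in; nothing more can be done
None
```

The steel is off its hook, seated in the bore with its shoulder on the plate and released; the slice and bystanders look undisturbed. I handed the job in at about 16 s; it returned no verdict.

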